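Uncover and switch on the porch light

TASK

Turn on the porch light: with a fingertip, push the half-open green cover leaf of the switch box up by its free edge and over its spine, press it down until it lies flat on the cork side, then push the red toggle in the uncovered well over to its far side, away from the robot. Ease the leaf over without flinging or forcing it, and only push with the outside of the fingers: never pinch the leaf between them. Leave everything else on the bench where it is, and finish clear of everything.

Things in the scene. Friction and masses are not known exactly. Their poses are not given: they have to be found in the camera images.
- switch_box: Fixed cedar box on the bench, 180 mm along its x, 220 mm along its y, 60 mm tall. Origin on the bench under the spine's middle. x runs along the spine, roughly away from the robot (turned up to 0.45 rad either way); y to the left, z up. The leaf starts over the well on the -y side and ends on the ledge on the +y side.
- well (a point): Middle of the well's floor, 12 mm above the bench. In the box frame the open well spans x -82 to 82, y -107 to -8 mm inside; walls 8 mm thick, rim 60 mm above the bench.
- ledge (a point): Middle of the top of the solid ledge with the cork pad, 60 mm above the bench. In the box frame the ledge spans x -90 to 90, y 0 to 105 mm.
- spine (a point): Middle of the spine, the leaf's hinge axis: 64.5 mm above the bench over the box's origin; same axes as the box.
- leaf (a joint): Angle of the cover leaf about the spine, rad: 0 = flat over the well, 1.57 = upright, 3.14 = flat on the ledge, where it stops. It starts ajar, between 0.4 and 0.8. A stiff hinge (friction about 0.09 N m): the leaf (105 g) stays at whatever angle it is left and does not fall, so it must be pushed all the way down.
- free_edge (a point): Middle of the leaf's free edge, 125 mm from the spine, on its mid-plane; it overhangs the well's wall by 10 mm when flat. 1.5 N across the leaf here turns it. A level push on it while it is low jams by friction: move inward and upward along its arc, or lean the finger so that its tip reaches under the edge.
- leaf_mid (a point): A point in the middle of the leaf, 65 mm from the spine; axes turn with the leaf: x along the spine, -y from spine to free edge, z out of the green face. The leaf is 180 mm along the spine and 8 mm thick, its mid-plane through the hinge axis. Its underside, the side to push on, is white with a bare metal strip along the free edge. Fingers on both sides at once pinch it.
- toggle (a joint): Angle of the red toggle, rad: 0 = off, leaning 0.5 rad to the box's -x (towards the robot); 1.0 = on, leaning 0.5 rad to +x, where it stops. It starts between 0 and 0.1, swings only along the box's x and stays where it is left (2 N at the tip moves it).
- toggle_tip (a point): Top of the red toggle lever, which is 36 mm long, 9 mm thick, 13 mm wide. Its pivot is in the well's floor at x 10, y -57.5, z 12 mm in the box frame; the tip stays below the rim.
- dustpan: yellow plastic dustpan, 220 mm wide pan with handle; loose, not to be moved. Origin: underside.
- short_broom: short wooden hand broom, 270 mm long, 62 mm tall; loose, not to be moved. Origin: underside.
- boot_tray_clip: aluminium boot-tray corner clip, 45 mm square, 28 mm tall; loose, not to be moved. Origin: underside.
- bowl: blue ceramic bowl, 130 mm wide, 55 mm tall; loose, not to be moved. Origin: underside.
- polish_tin: dark steel polish tin, 60 mm across, 45 mm tall; loose, not to be moved. Origin: underside.
- torch: black and orange torch lying down, 155 mm long, 36 mm tall; loose, not to be moved. Origin: underside.

How it is judged (in metres and radians):
On the way, in this order (a step that is already met when the one before it is completed fails the run):
1. the leaf lies flat on the ledge while the toggle is still off (value of joint leaf above 3.05 rad and value of joint toggle below 0.4 rad), for 0.2 s.
2. the toggle is pushed over to on, the leaf still flat (value of joint leaf above 3.05 rad and value of joint toggle above 0.75 rad), for 0.2 s.
At the end, for the whole second after the job is handed in: The leaf lies flat on the ledge (angle above 3.05 rad), the toggle is over on its on side (above 0.75 of 1.0 rad), both at rest, and every loose thing is within 25 mm of where it started (all of step 2 and velocity of joint leaf between -0.05 and 0.05 rad/s and velocity of joint toggle between -0.1 and 0.1 rad/s and distance of each of dustpan, short_broom, boot_tray_clip, bowl, polish_tin, torch from where it was at the start of the episode below 0.025 m); the robot touches nothing.
It fails at once if the leaf is pinched: fingers on its green side and on its white or metal side at once (contact force between the fingers and leaf_c2 above 0.5 N and (contact force between the fingers and leaf_c0 above 0.5 N or contact force between the fingers and leaf_c1 above 0.5 N)).
It fails at once if the leaf is flung over (faster than 6 rad/s) (velocity of joint leaf above 6 rad/s).
It fails at once if the leaf is forced (more than 60 N on it) (contact force between anything else and leaf_c0 above 60 N or contact force between anything else and leaf_c1 above 60 N or contact force between anything else and leaf_c2 above 60 N).
It fails at once if a loose thing is lifted, carried or knocked away (25 mm) (distance of any of dustpan, short_broom, boot_tray_clip, bowl, polish_tin, torch from where it was at the start of the episode above 0.025 m).
It also fails if it takes over 48 s, if anything falls off the work surface, if the arm or the gripper's body presses on something with over 40 N, if the wrist force passes 120 N, or if a joint passes its speed limit or range.

ROBOT

A 7-joint arm with a two-finger parallel gripper is mounted at the origin on the work surface. World frame = base frame: x ahead of the robot, y to its left, z up, the work surface at z = 0. Lengths are in m, angles in degrees, forces in N, time in s.
With the tool pointing down it reaches from about 0.425 to 0.875 m from the base axis. Payload 4.7 kg.
Tool frame: the origin (TCP) lies between the finger pads; the fingertips stand env.finger_overhang ahead of it and the grasp point (between the pads) lies 5 mm behind it (env.finger_overhang is the distance from the TCP to the fingertips, in m); z points along the fingers, y is the line along which they close (so a half turn about z gives the same grasp; the last joint's range is limited). The gripper opens to 87 mm and grips with 3 to 60 N. Pads are 19 mm wide; open, the fingers measure 117 mm over their backs; the gripper's body (75 mm by 190 mm) begins 51 mm behind the grasp point.
Start: joints at [68.302, 18.392, -4.016, 83.108, 1.295, 78.541, -3.26], TCP at [0.249, -0.601, 0.237] pointing down, gripper open.
Joint ranges: [-163.93, 163.93], [-17.29, 119.83], [-79.2, 71.16], [3.27, 140.29], [-89.18, 269.18], [5.43, 117.66], [-154.24, 154.24]. Speed limits (degrees/s): [147.25, 147.25, 180, 180, 180, 180, 180].

INTERFACE

Orientations are given as [roll, pitch, yaw] about the fixed x, y, z axes, in that order (R = Rz(yaw) Ry(pitch) Rx(roll)).
In Python, from cell import telemetry, eyes, env, models gives the robot as it stands. The module is installed in compiled form; this text tells all that it offers.
- The arm moves only by the tool drive_tool, never from a script. Its arguments are lists of equal length, an entry for each row: "angular": the turn, a rotation vector about the tool's x, y, z in rad, a list of three; "delta_pos": the shift along the tool's x, y, z in cm, a list of three; "gripper": the finger opening in cm, from 0 to 8.7. A call has 1 to 20 rows; each row shifts and turns the commanded pose from where the row before left it, along the tool's axes as they then stand; what a row does not reach is not made up. A row lasts 1/10 s, in which the tool goes at most 50 mm and 8.59 degrees, less where a joint would pass 70% of its speed; a pose out of reach is approached as far as the arm can. A call with a gripper value outside its range is refused whole. The fingers move at their own pace and stop on an object; "squeeze" is the grip in N (left out, the last holds). Time passes only in rows, so rows that do not move let the fingers close. It gives the time, the measured TCP pose, the force, the opening and the grip force at its end, in the units of the state.
- telemetry.get_obs(): the state, without advancing time (a new reading comes with each control period).
- eyes.read_camera(name): name is "scene" or "top"; returns a dict with "pixels" (384x512x3 uint8, red, green, blue), "mtx" (3x3 intrinsics, pixels), "D" ([k1, k2, p1, p2, k3] as OpenCV has them; the pictures are not rectified), "origin" and "orientation" of the camera in the world. Camera axes: x right, y down, z forward; pixel columns grow to the right and rows downward; lengths in m; the calibration is good to about 2 mm. A picture is of the moment at which its call begins. There is no depth.
- env.sign_off(): hands the job in; it is judged then, once.
Trained networks look in a picture, given as the dict that the camera call returned (one of the last four; its "shot" number tells which), for a name from the list of things; names that differ only in an ending like _2 or _b are one class to them, and where a whole thing is asked for, a point or a joint stands for the part that bears it (a point fixed in the world has none). Each returns a list of dicts, best first, with "p" (0 to 1); they miss things now and then, are a little off and sometimes report something else, mostly with a low value. They report only what shows in the picture. A call takes as long as a camera call.
- models.search_frame(picture, target): "centre" ([column, row] in pixels, amid what is visible of it).
- models.cut_out(picture, target): "pixels" (384x512 bool, what is visible of it) and "centre" ([column, row] in pixels, amid what is visible of it).
The state is a dict: "time_s": time; "qpos": joint angles; "joint_velocities": joint speeds; "effort": joint torques, N m; "tool_pos": TCP position; "tool_rot": TCP orientation; "force": force on the tool from outside, world axes, zero at the start; "wrist_torque": the same for the moment, N m; "grip_width": finger opening in m; "grasp_force": force on a finger pad.
Only numpy, scipy, OpenCV 4.12 (cv2) and the standard library are available. Lean on these libraries where they do the work, as an engineer would, in place of code of your own. Each camera call takes 0.05 s, during which the arm holds its last target. There are 200 camera calls.

## Working session

There is one attempt and no reset: what is moved stays moved. The work goes in short steps, Python scripts to look and compute and a tool call to move; the robot and the scene stay as the last step left them, time stands still between calls to the robot, and variables do not carry over. Pictures are saved under pics/ and viewed, at most 10 in all, crops included, and the job is handed in when it is done.

Besides the shell and the picture viewer there is one more tool, called as name(argument=value, ...), one argument or row to a line, values as JSON. drive_tool: Moves the arm, as the interface text tells. Its arguments: {"type":"object","properties":{"angular":{"type":"array","items":{"type":"array","items":{"type":"number"}}},"delta_pos":{"type":"array","items":{"type":"array","items":{"type":"number"}}},"gripper":{"type":"array","items":{"type":"number"}},"squeeze":{"type":"number"}},"required":["angular","delta_pos","gripper"]}

```bash
mkdir -p pics; cat > h.py <<'E'
import numpy as np, cv2
from cell import telemetry, eyes, env, models
from scipy.spatial.transform import Rotation as R
def Rc(p):
    o=np.array(p["orientation"],float)
    if o.shape==(3,3): return o
    if o.size==4: return R.from_quat(o).as_matrix()
    return R.from_euler('xyz',o.ravel(),degrees=True).as_matrix()
def atz(p,uv,z):
    uv=np.array(uv,float).reshape(-1,1,2)
    n=cv2.undistortPoints(uv,np.array(p["mtx"]),np.array(p["D"])).reshape(-1,2)
    d=np.c_[n,np.ones(len(n))]@Rc(p).T; o=np.array(p["origin"])
    return o+d*((z-o[2])/d[:,2])[:,None]
def proj(p,X):
    X=np.array(X,float).reshape(-1,3); r=Rc(p).T
    return cv2.projectPoints(X,cv2.Rodrigues(r)[0],-r@np.array(p["origin"]),np.array(p["mtx"]),np.array(p["D"]))[0].reshape(-1,2)
def save(p,n): cv2.imwrite('pics/'+n,cv2.cvtColor(p["pixels"],cv2.COLOR_RGB2BGR))
E
python3 - <<'E'
from h import *
print(telemetry.get_obs()); print(env.finger_overhang)
for c in ("scene","top"):
    p=eyes.read_camera(c); save(p,c+'0.png'); print(c,p["origin"],p["orientation"],p["mtx"],p["D"])
    for t in ["switch_box","leaf","toggle","toggle_tip","free_edge","bowl","dustpan","torch","short_broom","polish_tin","boot_tray_clip"]:
        print(t,[(np.round(d["centre"]),round(d["p"],2)) for d in models.search_frame(p,t)][:2])
E
```

```text
{'time_s': 0.0, 'qpos': array([68.30023117, 18.43790337, -4.01337826, 83.1758513 ,  1.29527174,
       78.54060697, -3.25852522]), 'joint_velocities': array([ 0.00645367, -0.07512051, -0.03461106, -0.05270339, -0.01123386,
        0.08701923,  0.03504972]), 'effort': array([ 4.97548408e-04, -4.91287100e+01, -4.03993120e-01, -3.12518513e+01,
       -6.43322314e-02,  4.38447192e-02,  1.80346033e-04]), 'tool_pos': array([ 0.24855094, -0.60002444,  0.23546599]), 'tool_rot': array([-1.79890888e+02,  6.76298538e-03,  2.25090315e+01]), 'force': array([0.46991793, 0.63556114, 0.36942103]), 'wrist_torque': array([ 0.01516972,  0.00741242, -0.02571564]), 'grasp_force': 0.0, 'grip_width': 0.08743792208357751}
0.014
scene [1.26066763 0.59606891 1.17083274] [-139.36735592   -0.61462099  130.39755179] [[489.29214111   0.         254.42451391]
 [  0.         489.29214111 197.20519181]
 [  0.           0.           1.        ]] [-0.0327629  0.         0.         0.         0.       ]
switch_box []
leaf [(array([267., 187.]), 0.88)]
toggle []
toggle_tip []
free_edge [(array([264., 190.]), 0.57)]
bowl
[... 355 characters left out ...]
46163558 0.01140652 1.45251732] [-175.78146658   -0.55464592  -88.62532228] [[350.35894069   0.         256.08697655]
 [  0.         350.35894069 184.05699932]
 [  0.           0.           1.        ]] [-0.00047604  0.          0.          0.          0.        ]
switch_box [(array([243., 195.]), 0.96), (array([161., 158.]), 0.47)]
leaf [(array([256., 199.]), 0.98), (array([242., 194.]), 0.18)]
toggle []
toggle_tip [(array([385., 231.]), 0.55), (array([259., 202.]), 0.46)]
free_edge [(array([257., 202.]), 0.98)]
bowl [(array([158., 160.]), 0.68)]
dustpan [(array([137., 205.]), 0.86)]
torch []
short_broom [(array([387., 233.]), 0.7)]
polish_tin [(array([260., 167.]), 0.47)]
boot_tray_clip []
```

View pics/scene0.png

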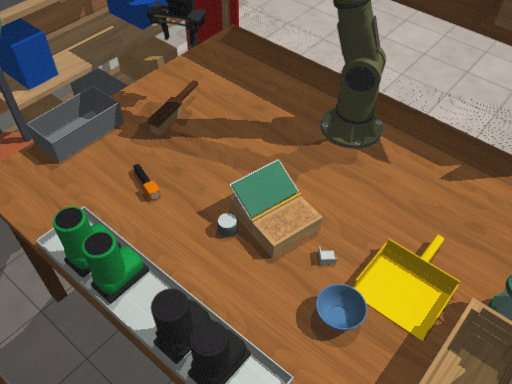

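View pics/top0.png

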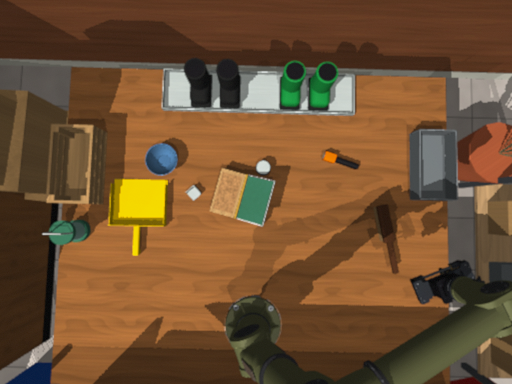

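The scene view shows the leaf ajar at (267,187), opening to the robot's right, with the cork on the left. The tin at (228,224) and the clip at (327,257) are close to the box. The top view shows the spine near (240,197), the tin at (263,167), the clip at (193,192), and the gripper far right at (440,285). Next I'll fit the box pose.

```bash
cat > fit.py <<'E'
from h import *
from scipy.optimize import minimize
P={c:eyes.read_camera(c) for c in ("scene","top")}
M={}
for c in P:
    for t in ("leaf","switch_box"):
        r=models.cut_out(P[c],t)
        if r: M[c,t]=r[0]["pixels"]; print(c,t,r[0]["p"],r[0]["pixels"].sum())
S=4
def hull(p,X):
    m=np.zeros((384*S,512*S),np.uint8)
    h=cv2.convexHull((proj(p,X)*S+S/2).astype(np.float32)).astype(np.int32)
    cv2.fillConvexPoly(m,h,1); return cv2.resize(m.astype(np.float32),(512,384),interpolation=cv2.INTER_AREA)
def world(v,B):
    c,s=np.cos(v[2]),np.sin(v[2]); B=np.array(B)
    return np.c_[v[0]+c*B[:,0]-s*B[:,1],v[1]+s*B[:,0]+c*B[:,1],B[:,2]]
def leafpts(th):
    return [(x,-r*np.cos(th)+n*np.sin(th)*1,.0645+r*np.sin(th)+n*np.cos(th)) for x in(-.09,.09) for r in(.004,.125) for n in(-.004,.004)]
box=[(x,y,z) for x in(-.09,.09) for y in(-.115,.105) for z in(0,.06)]
def cost(v):
    L=world(v,leafpts(v[3])); Bx=world(v,box); e=0
    for (c,t),m in M.items():
        l=hull(P[c],L)
        if t=="leaf": q=l; 
        else: q=np.clip(hull(P[c],Bx)+l,0,1) if (M.get((c,"leaf")) is not None and (m&M[c,"leaf"]).sum()>.5*M[c,"leaf"].sum()) else np.clip(hull(P[c],Bx)-l,0,1)
        e+=np.abs(q-m).sum()/m.sum()
    return e
if __name__=="__main__":
    c0=atz(P["top"],[240,197],.0645)[0]; print(c0)
    best=None
    for yaw in(-.3,-.1):
      for th in (.45,.7):
        s=np.array([c0[0],c0[1],yaw,th])
        r=minimize(cost,s,method="Nelder-Mead",options=dict(initial_simplex=s+np.vstack([np.zeros(4),np.diag([.015,.015,.1,.1])]),xatol=2e-4,fatol=1e-4))
        print(r.x,r.fun)
        if best is None or r.fun<best.fun: best=r
    v=best.x; np.save('v.npy',v)
    for c,crop in (("scene",(200,140,140,120)),("top",(180,140,120,110))):
        im=cv2.cvtColor(P[c]["pixels"],cv2.COLOR_RGB2BGR); im=cv2.resize(im,None,fx=5,fy=5,interpolation=cv2.INTER_CUBIC)
        for X,col in ((leafpts(v[3]),(0,0,255)),([(-.09,0,.06),(.09,0,.06),(.09,.105,.06),(-.09,.105,.06)],(255,0,0)),(box,(255,255,0))):
            for q in proj(P[c],world(v,X)): cv2.circle(im,tuple(int(a*5+2) for a in q),3,col,-1)
        x,y,w,h=[5*a for a in crop]; globals()[c]=im[y:y+h,x:x+w]
    a=cv2.resize(scene,(400,343)); b=cv2.resize(top,(400,367)); o=np.zeros((367,800,3),np.uint8); o[:343,:400]=a;o[:,400:]=b
    cv2.imwrite('pics/fit.png',o)
    for t,z in (("polish_tin",.02),("boot_tray_clip",.015),("bowl",.03)):
        for c in P:
            print(t,c,[(np.round(atz(P[c],d["centre"],z)[0],3),round(d["p"],2)) for d in models.search_frame(P[c],t)][:2])
E
python3 fit.py
```

```text
scene leaf 0.56 2137
scene switch_box 0.82 5316
top leaf 0.59 1244
top switch_box 0.66 2615
[0.5113604  0.06288629 0.0645    ]
[ 0.5139448   0.05920794 -0.23564881  0.44956713] 0.25238852125985256
[ 0.51457579  0.0605401  -0.23952362  0.42879539] 0.2501983592582647
[ 0.51458897  0.05993433 -0.24485807  0.41799063] 0.25081617575865883
[ 0.51494805  0.06035603 -0.24002194  0.42139477] 0.25114524425908213
polish_tin scene [(array([ 0.634, -0.018,  0.02 ]), 0.9)]
polish_tin top [(array([ 0.632, -0.024,  0.02 ]), 0.52)]
boot_tray_clip scene [(array([0.535, 0.26 , 0.015]), 0.74), (array([0.495, 0.03 , 0.015]), 0.58)]
boot_tray_clip top []
bowl scene [(array([0.636, 0.384, 0.03 ]), 0.73)]
bowl top [(array([0.652, 0.393, 0.03 ]), 0.97)]
```

View pics/fit.png

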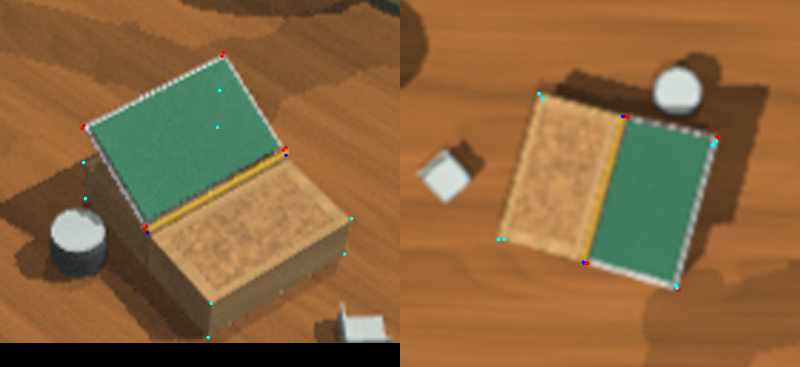

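The fit overlays well: origin (0.515, 0.060), yaw −0.24, leaf ≈0.43 rad. Next is a planner that works in box coordinates and prints the rows for each move.

```bash
cat > plan.py <<'E'
from h import *
from scipy.spatial.transform import Slerp
v=np.load('v.npy'); Rb=R.from_euler('z',v[2]); O=np.array([v[0],v[1],0])
def pose(x,y,z,a):  # fingertip centre in box frame, lean a (deg) of the tip towards box +y
    r=Rb*R.from_euler('xyz',[180,0,90],degrees=True)*R.from_euler('y',a,degrees=True)
    return O+Rb.apply([x,y,z])-.014*r.as_matrix()[:,2], r
def arc(th,x=0,s=.02,amax=50):
    a=np.clip(np.pi/2-th,0,np.radians(amax)); t=np.array([np.sin(th),np.cos(th)]); rad=np.array([-np.cos(th),np.sin(th)])
    d=np.array([np.sin(a),-np.cos(a)]); n=np.array([np.cos(a),np.sin(a)])
    if th<np.pi/2: T=.125*rad-.004*t+s*d-.0095*n
    else: T=(.125-s)*rad-.004*t-.0095*n
    return pose(x,T[0],T[1]+.0645,np.degrees(a))
def cur():
    o=telemetry.get_obs(); return np.array(o["tool_pos"]),R.from_euler('xyz',o["tool_rot"],degrees=True)
def inbox():
    o=telemetry.get_obs(); p,r=cur(); T=p+.014*r.as_matrix()[:,2]; d=Rb.inv().apply(r.as_matrix()[:,2])
    print("t",round(o["time_s"],2),"tip box mm",np.round(1e3*Rb.inv().apply(T-O),1),"dir",np.round(d,3),"F",np.round(o["force"],1),"q",np.round(o["qpos"]))
def rows(way,n):   # way: list of poses after the current one; n rows per leg
    c=cur(); A=[];D=[]
    for w,k in zip(way,n):
        sl=Slerp([0,1],R.concatenate([c[1],w[1]])); P0=c[0]
        for i in range(1,k+1):
            q=(P0+(w[0]-P0)*i/k, sl(i/k))
            D.append([round(e,2)+0. for e in 100*c[1].inv().apply(q[0]-c[0])]); A.append([round(e,3)+0. for e in (c[1].inv()*q[1]).as_rotvec()]); c=q
    print(len(A),"angular",A); print("delta",D)
E
python3 - <<'E'
from plan import *
inbox()
p,r=arc(.32); back=p-.08*r.as_matrix()[:,2]
up=pose(0,-.26,.2,0)
print(arc(.32)[0],back,up[0])
rows([up,(back,r)],[12,8])
E
```

```text
t 1.8 tip box mm [-101.4 -705.3  222.6] dir [-0. -0. -1.] F [-0.6 -0.9 -0.6] q [68. 18. -4. 83.  1. 79. -3.]
[ 0.48576944 -0.05741632  0.08888973] [ 0.47123053 -0.1169503   0.14031274] [ 0.45289342 -0.19203719  0.214     ]
20 angular [[np.float64(0.0), np.float64(0.0), np.float64(-0.078)], [np.float64(0.0), np.float64(0.0), np.float64(-0.078)], [np.float64(0.0), np.float64(0.0), np.float64(-0.078)], [np.float64(0.0), np.float64(0.0), np.float64(-0.078)], [np.float64(0.0), np.float64(0.0), np.float64(-0.078)], [np.float64(0.0), np.float64(0.0), np.float64(-0.078)], [np.float64(0.0), np.float64(0.0), np.float64(-0.078)], [np.float64(0.0), np.float64(0.0), np.float64(-0.078)], [np.float64(0.0), np.float64(0.0), np.float64(-0.078)], [np.float64(0.0), np.float64(0.0), np.float64(-0.078)], [np.float64(0.0), np.float64(0.0), np.float64(-0.078)], [np.float64(0.0), np.float64(0.0), np.float64(-0.078)], [np.float64(0.0), np.float64(0.109), np.float64(0.0)], [np.float64(0.0), np.float64(0.109), np.float64(0.0)], [np.float64(0.0), np.float64(0.109), np.float64(0.0)], [np.float64(0.0), np.float64
[... 673 characters left out ...]
.float64(-0.63), np.float64(0.19)], [np.float64(3.79), np.float64(-0.34), np.float64(0.19)], [np.float64(3.81), np.float64(-0.04), np.float64(0.19)], [np.float64(3.8), np.float64(0.26), np.float64(0.19)], [np.float64(3.77), np.float64(0.55), np.float64(0.19)], [np.float64(0.97), np.float64(0.0), np.float64(0.92)], [np.float64(0.86), np.float64(0.0), np.float64(1.02)], [np.float64(0.74), np.float64(0.0), np.float64(1.11)], [np.float64(0.62), np.float64(0.0), np.float64(1.18)], [np.float64(0.49), np.float64(0.0), np.float64(1.24)], [np.float64(0.35), np.float64(0.0), np.float64(1.29)], [np.float64(0.21), np.float64(0.0), np.float64(1.32)], [np.float64(0.06), np.float64(0.0), np.float64(1.33)]]
```

drive_tool(
  angular=[
    [0,0,-0.078],
    [0,0,-0.078],
    [0,0,-0.078],
    [0,0,-0.078],
    [0,0,-0.078],
    [0,0,-0.078],
    [0,0,-0.078],
    [0,0,-0.078],
    [0,0,-0.078],
    [0,0,-0.078],
    [0,0,-0.078],
    [0,0,-0.078],
    [0,0,0],
  ],
  delta_pos=[
    [2.87,-2.49,0.19],
    [3.06,-2.26,0.19],
    [3.23,-2.02,0.19],
    [3.38,-1.76,0.19],
    [3.5,-1.49,0.19],
    [3.61,-1.21,0.19],
    [3.69,-0.92,0.19],
    [3.75,-0.63,0.19],
    [3.79,-0.34,0.19],
    [3.81,-0.04,0.19],
    [3.8,0.26,0.19],
    [3.77,0.55,0.19],
    [0,0,0],
  ],
  gripper=[0,0,0,0,0,0,0,0,0,0,0,0,0],
)

```text
time_s: 3.1
tool_pos: [0.4559, -0.1861, 0.2141]
tool_rot: [179.9, -0.1, 76.7]
force: [0.5, -0.0, -0.3]
grip_width: 0.0007
grasp_force: 0.0
```

```bash
sed -i 's/print(len(A),"angular",A); print("delta",D)/import json; f=lambda M:json.dumps([[float(e) for e in m] for m in M]).replace(" ","").replace(".0,",",").replace(".0]","]"); print(len(A),f(A)); print(f(D))/' plan.py
python3 - <<'E'
from plan import *
inbox()
p,r=arc(.32); back=p-.08*r.as_matrix()[:,2]
rows([(back,r)],[8])
E
```

```text
t 3.1 tip box mm [   1.5 -253.5  200.1] dir [ 0.001  0.002 -1.   ] F [ 0.5 -0.  -0.3] q [ 47.   1. -27. 106.   0.  73.   6.]
8 [[0,0.109,0.001],[0,0.109,0.001],[0,0.109,0.001],[0,0.109,0.001],[0,0.109,0.001],[0,0.109,0.001],[0,0.109,0.001],[0,0.109,0.001]]
[[0.88,-0.01,0.92],[0.78,-0.01,1.01],[0.66,-0.02,1.09],[0.54,-0.02,1.16],[0.41,-0.02,1.21],[0.28,-0.02,1.25],[0.14,-0.02,1.27],[0,-0.02,1.28]]
```

drive_tool(
  angular=[
    [0,0.109,0],
    [0,0.109,0],
    [0,0.109,0],
    [0,0.109,0],
    [0,0.109,0],
    [0,0.109,0],
    [0,0.109,0],
    [0,0.109,0],
    [0,0,0],
  ],
  delta_pos=[
    [0.88,0,0.92],
    [0.78,0,1.01],
    [0.66,0,1.09],
    [0.54,0,1.16],
    [0.41,0,1.21],
    [0.28,0,1.25],
    [0.14,0,1.27],
    [0,0,1.28],
    [0,0,0],
  ],
  gripper=[0,0,0,0,0,0,0,0,0],
)

```text
time_s: 4.0
tool_pos: [0.4681, -0.1248, 0.1364]
tool_rot: [-179.4, -50.2, 75.4]
force: [-0.0, -0.6, -0.4]
grip_width: 0.0003
grasp_force: 0.0
```

```bash
python3 - <<'E'
from plan import *
inbox()
P={c:eyes.read_camera(c) for c in("scene","top")}
a=P["scene"]["pixels"][110:270,180:340];b=P["top"]["pixels"][130:290,190:350]
o=np.hstack([cv2.resize(x,(400,400),interpolation=cv2.INTER_CUBIC) for x in(a,b)])
cv2.imwrite('pics/pre.png',o[:,:,::-1])
rows([arc(.32)],[8])
E
```

```text
t 4.0 tip box mm [  -1.2 -180.3  127.4] dir [ 0.001  0.768 -0.641] F [-0.  -0.6 -0.4] q [ 60.  22. -22. 108. -37.  79.  41.]
8 [[0,0,0],[0,0,0],[0,0,0],[0,0,0],[0,0,0],[0,0,0],[0,0,0],[0,0,0]]
[[0.07,-0.01,1.06],[0.07,-0.01,1.06],[0.07,-0.01,1.06],[0.07,-0.01,1.06],[0.06,-0.01,1.06],[0.06,-0.01,1.06],[0.06,-0.01,1.06],[0.06,-0.01,1.06]]
```

View pics/pre.png

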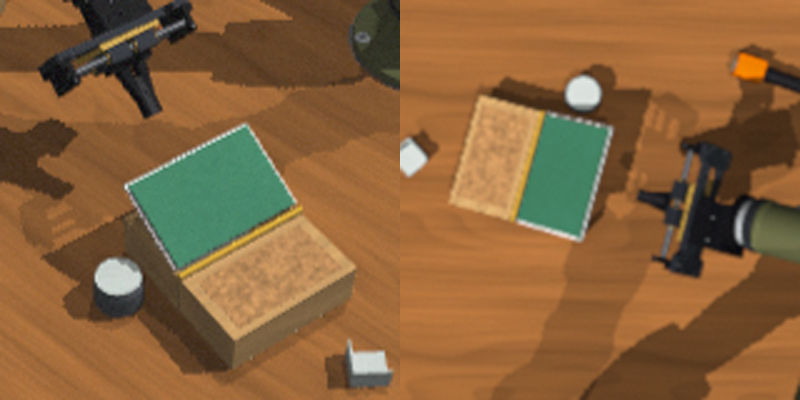

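The closed fingers lean at the crop's (640,195), facing the middle of the leaf's free edge at (600,185). The leaf, tin and clip haven't moved, so I'll go in under the edge.

drive_tool(
  angular=[
    [0,0,0],
    [0,0,0],
    [0,0,0],
    [0,0,0],
    [0,0,0],
    [0,0,0],
    [0,0,0],
    [0,0,0],
    [0,0,0],
  ],
  delta_pos=[
    [0.07,0,1.06],
    [0.07,0,1.06],
    [0.07,0,1.06],
    [0.07,0,1.06],
    [0.06,0,1.06],
    [0.06,0,1.06],
    [0.06,0,1.06],
    [0.06,0,1.06],
    [0,0,0],
  ],
  gripper=[0,0,0,0,0,0,0,0,0],
)

```text
time_s: 5.0
tool_pos: [0.4862, -0.0554, 0.0887]
tool_rot: [-179.9, -50.0, 76.1]
force: [0.6, -0.2, -0.2]
grip_width: 0.0003
grasp_force: 0.0
```

```bash
python3 - <<'E'
from plan import *
inbox()
ths=np.linspace(.32,1.0,19)[1:]
rows([arc(t) for t in ths],[1]*len(ths))
E
```

```text
t 5.0 tip box mm [-1.000e-01 -1.086e+02  7.970e+01] dir [-0.001  0.766 -0.642] F [ 0.6 -0.2 -0.2] q [ 56.  24. -25. 114. -40.  69.  41.]
18 [[-0.001,-0.001,-0.002],[0,0,0],[0,0,0],[0,0,0],[0,0,0],[0,0,0],[0,0,0],[0,0,0],[0,0,0],[0,0,0],[0,-0.037,0],[0,-0.038,0],[0,-0.038,0],[0,-0.038,0],[0,-0.038,0],[0,-0.038,0],[0,-0.038,0],[0,-0.038,0]]
[[0.32,0.01,-0.35],[0.44,0,-0.16],[0.45,0,-0.15],[0.45,0,-0.13],[0.46,0,-0.11],[0.46,0,-0.09],[0.47,0,-0.08],[0.47,0,-0.06],[0.47,0,-0.04],[0.47,0,-0.02],[0.45,0,-0.04],[0.45,0,-0.04],[0.45,0,-0.04],[0.45,0,-0.04],[0.45,0,-0.04],[0.45,0,-0.04],[0.45,0,-0.04],[0.45,0,-0.04]]
```

drive_tool(
  angular=[
    [0,0,0],
    [0,0,0],
    [0,0,0],
    [0,0,0],
    [0,0,0],
    [0,0,0],
    [0,0,0],
    [0,0,0],
    [0,0,0],
    [0,0,0],
    [0,-0.037,0],
    [0,-0.038,0],
    [0,-0.038,0],
    [0,-0.038,0],
    [0,-0.038,0],
    [0,-0.038,0],
    [0,-0.038,0],
    [0,-0.038,0],
    [0,0,0],
  ],
  delta_pos=[
    [0.32,0.01,-0.35],
    [0.44,0,-0.16],
    [0.45,0,-0.15],
    [0.45,0,-0.13],
    [0.46,0,-0.11],
    [0.46,0,-0.09],
    [0.47,0,-0.08],
    [0.47,0,-0.06],
    [0.47,0,-0.04],
    [0.47,0,-0.02],
    [0.45,0,-0.04],
    [0.45,0,-0.04],
    [0.45,0,-0.04],
    [0.45,0,-0.04],
    [0.45,0,-0.04],
    [0.45,0,-0.04],
    [0.45,0,-0.04],
    [0.45,0,-0.04],
    [0,0,0],
  ],
  gripper=[0,0,0,0,0,0,0,0,0,0,0,0,0,0,0,0,0,0,0],
)

```text
time_s: 6.9
tool_pos: [0.4975, -0.0126, 0.1589]
tool_rot: [179.9, -32.6, 76.4]
force: [-0.8, -0.5, 0.6]
grip_width: 0.0004
grasp_force: 0.0
```

```bash
python3 - <<'E'
from plan import *
inbox()
P={c:eyes.read_camera(c) for c in("scene","top")}
a=P["scene"]["pixels"][110:270,180:340];b=P["top"]["pixels"][130:290,190:350]
o=np.hstack([cv2.resize(x,(400,400),interpolation=cv2.INTER_CUBIC) for x in(a,b)])
cv2.imwrite('pics/mid.png',o[:,:,::-1])
ths=np.linspace(1.0,1.8,19)[1:]
rows([arc(t) for t in ths],[1]*len(ths))
E
```

```text
t 6.9 tip box mm [  0.8 -67.5 147.1] dir [ 0.     0.539 -0.843] F [-0.8 -0.5  0.6] q [ 47.   8. -28. 113. -32.  67.  20.]
18 [[0,-0.043,-0.001],[0,-0.044,0],[0,-0.044,0],[0,-0.044,0],[0,-0.044,0],[0,-0.044,0],[0,-0.044,0],[0,-0.044,0],[0,-0.044,0],[0,-0.044,0],[0,-0.044,0],[0,-0.044,0],[0,-0.037,0],[0,0,0],[0,0,0],[0,0,0],[0,0,0],[0,0,0]]
[[0.58,-0.06,0.03],[0.53,0,-0.05],[0.53,0,-0.05],[0.53,0,-0.05],[0.53,0,-0.05],[0.53,0,-0.05],[0.53,0,-0.05],[0.53,0,-0.05],[0.53,0,-0.05],[0.53,0,-0.05],[0.53,0,-0.05],[0.53,0,-0.05],[0.52,0,-0.04],[0.47,0,0],[0.47,0,0.02],[0.47,0,0.04],[0.46,0,0.06],[0.46,0,0.08]]
```

View pics/mid.png

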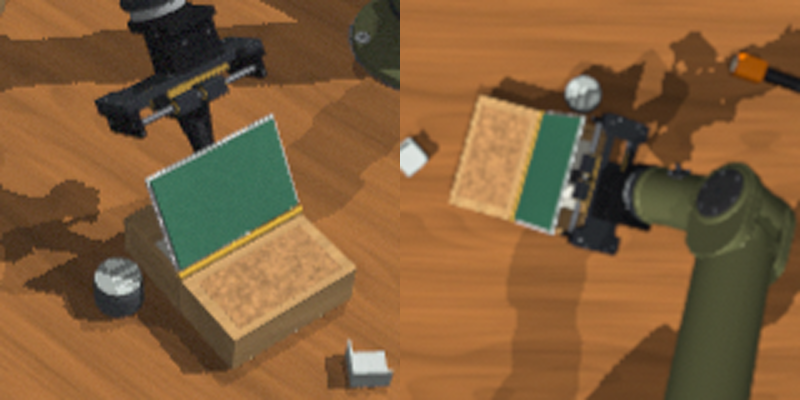

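The leaf now stands at about 1 rad, with its edge at (148,180)–(272,118) in the scene crop. The finger is behind it at (203,140) and nothing is on the green side, so the arc can continue.

drive_tool(
  angular=[
    [0,-0.043,0],
    [0,-0.044,0],
    [0,-0.044,0],
    [0,-0.044,0],
    [0,-0.044,0],
    [0,-0.044,0],
    [0,-0.044,0],
    [0,-0.044,0],
    [0,-0.044,0],
    [0,-0.044,0],
    [0,-0.044,0],
    [0,-0.044,0],
    [0,-0.037,0],
    [0,0,0],
    [0,0,0],
    [0,0,0],
    [0,0,0],
    [0,0,0],
    [0,0,0],
  ],
  delta_pos=[
    [0.58,-0.06,0.03],
    [0.53,0,-0.05],
    [0.53,0,-0.05],
    [0.53,0,-0.05],
    [0.53,0,-0.05],
    [0.53,0,-0.05],
    [0.53,0,-0.05],
    [0.53,0,-0.05],
    [0.53,0,-0.05],
    [0.53,0,-0.05],
    [0.53,0,-0.05],
    [0.53,0,-0.05],
    [0.52,0,-0.04],
    [0.47,0,0],
    [0.47,0,0.02],
    [0.47,0,0.04],
    [0.46,0,0.06],
    [0.46,0,0.08],
    [0,0,0],
  ],
  gripper=[0,0,0,0,0,0,0,0,0,0,0,0,0,0,0,0,0,0,0],
)

```text
time_s: 8.9
tool_pos: [0.5177, 0.0705, 0.1817]
tool_rot: [-180.0, -0.3, 76.2]
force: [1.0, 0.5, 1.0]
grip_width: 0.0005
grasp_force: 0.0
```

```bash
python3 - <<'E'
from plan import *
inbox()
ths=np.linspace(1.8,2.6,19)[1:]
rows([arc(t) for t in ths],[1]*len(ths))
E
```

```text
t 8.9 tip box mm [  0.6  10.5 167.7] dir [-0.     0.006 -1.   ] F [1.  0.5 1. ] q [ 27.   8. -40. 104.   5.  70. -28.]
18 [[0,-0.006,-0.002],[0,0,0],[0,0,0],[0,0,0],[0,0,0],[0,0,0],[0,0,0],[0,0,0],[0,0,0],[0,0,0],[0,0,0],[0,0,0],[0,0,0],[0,0,0],[0,0,0],[0,0,0],[0,0,0],[0,0,0]]
[[0.46,-0.06,0.11],[0.45,0,0.12],[0.45,0,0.14],[0.44,0,0.16],[0.43,0,0.18],[0.42,0,0.2],[0.41,0,0.22],[0.4,0,0.23],[0.39,0,0.25],[0.38,0,0.27],[0.37,0,0.29],[0.36,0,0.3],[0.34,0,0.32],[0.33,0,0.33],[0.31,0,0.35],[0.3,0,0.36],[0.28,0,0.37],[0.26,0,0.38]]
```

drive_tool(
  angular=[
    [0,-0.006,0],
    [0,0,0],
    [0,0,0],
    [0,0,0],
    [0,0,0],
    [0,0,0],
    [0,0,0],
    [0,0,0],
    [0,0,0],
    [0,0,0],
    [0,0,0],
    [0,0,0],
    [0,0,0],
    [0,0,0],
    [0,0,0],
    [0,0,0],
    [0,0,0],
    [0,0,0],
    [0,0,0],
  ],
  delta_pos=[
    [0.46,-0.06,0.11],
    [0.45,0,0.12],
    [0.45,0,0.14],
    [0.44,0,0.16],
    [0.43,0,0.18],
    [0.42,0,0.2],
    [0.41,0,0.22],
    [0.4,0,0.23],
    [0.39,0,0.25],
    [0.38,0,0.27],
    [0.37,0,0.29],
    [0.36,0,0.3],
    [0.34,0,0.32],
    [0.33,0,0.33],
    [0.31,0,0.35],
    [0.3,0,0.36],
    [0.28,0,0.37],
    [0.26,0,0.38],
    [0,0,0],
  ],
  gripper=[0,0,0,0,0,0,0,0,0,0,0,0,0,0,0,0,0,0,0],
)

```text
time_s: 10.8
tool_pos: [0.5328, 0.1362, 0.1353]
tool_rot: [-179.9, 0.1, 76.2]
force: [0.3, -0.3, -0.4]
grip_width: 0.0002
grasp_force: 0.0
```

```bash
python3 - <<'E'
from plan import *
inbox()
P={c:eyes.read_camera(c) for c in("scene","top")}
a=P["scene"]["pixels"][110:270,180:340];b=P["top"]["pixels"][130:290,190:350]
o=np.hstack([cv2.resize(x,(400,400),interpolation=cv2.INTER_CUBIC) for x in(a,b)])
cv2.imwrite('pics/mid2.png',o[:,:,::-1])
ths=np.linspace(2.6,3.12,14)[1:]
rows([arc(t) for t in ths],[1]*len(ths))
E
```

```text
t 10.8 tip box mm [ -0.3  77.8 121.3] dir [-0.001 -0.001 -1.   ] F [ 0.3 -0.3 -0.4] q [ 19.  15. -41. 103.  11.  66. -39.]
13 [[-0.001,0.001,-0.002],[0,0,0],[0,0,0],[0,0,0],[0,0,0],[0,0,0],[0,0,0],[0,0,0],[0,0,0],[0,0,0],[0,0,0],[0,0,0],[0,0,0]]
[[0.31,-0.01,0.33],[0.21,0,0.36],[0.19,0,0.37],[0.18,0,0.38],[0.16,0,0.39],[0.15,0,0.39],[0.13,0,0.4],[0.12,0,0.4],[0.1,0,0.41],[0.08,0,0.41],[0.07,0,0.41],[0.05,0,0.42],[0.03,0,0.42]]
```

View pics/mid2.png

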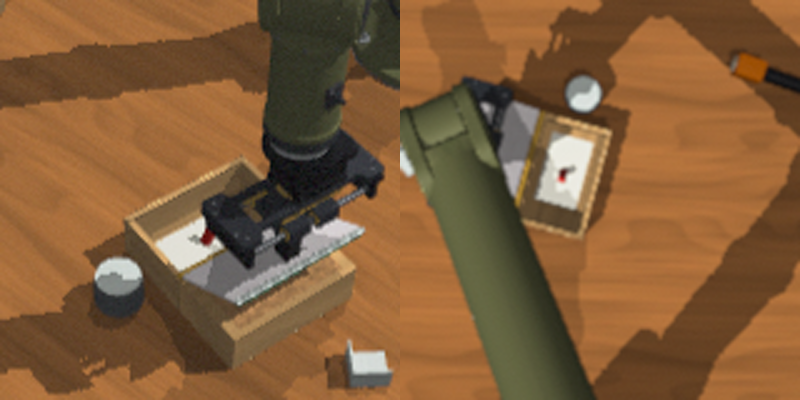

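The leaf is past upright, at about 2.6 rad, with its white side up and the finger on it. The red toggle is visible at (563,175) in the top crop. Next I'll press it flat.

drive_tool(
  angular=[
    [0,0,0],
    [0,0,0],
    [0,0,0],
    [0,0,0],
    [0,0,0],
    [0,0,0],
    [0,0,0],
    [0,0,0],
    [0,0,0],
    [0,0,0],
    [0,0,0],
    [0,0,0],
    [0,0,0],
    [0,0,0],
  ],
  delta_pos=[
    [0.31,-0.01,0.33],
    [0.21,0,0.36],
    [0.19,0,0.37],
    [0.18,0,0.38],
    [0.16,0,0.39],
    [0.15,0,0.39],
    [0.13,0,0.4],
    [0.12,0,0.4],
    [0.1,0,0.41],
    [0.08,0,0.41],
    [0.07,0,0.41],
    [0.05,0,0.42],
    [0.03,0,0.42],
    [0,0,0],
  ],
  gripper=[0,0,0,0,0,0,0,0,0,0,0,0,0,0],
)

```text
time_s: 12.3
tool_pos: [0.5369, 0.153, 0.0843]
tool_rot: [-179.9, 0.1, 76.1]
force: [-0.5, -0.1, -1.1]
grip_width: 0.0007
grasp_force: 0.0
```

```bash
python3 -c "
from plan import *
inbox()"
```

```text
t 12.3 tip box mm [-0.3 95.1 70.3] dir [-0.001 -0.002 -1.   ] F [-0.5 -0.1 -1.1] q [ 16.  19. -40. 105.  14.  61. -43.]
```

drive_tool(
  angular=[
    [0,0,0],
    [0,0,0],
    [0,0,0],
  ],
  delta_pos=[
    [0,0,0.1],
    [0,0,0.1],
    [0,0,0],
  ],
  gripper=[0,0,0],
)

```text
time_s: 12.6
tool_pos: [0.5374, 0.1531, 0.0831]
tool_rot: [180.0, 0.1, 76.1]
force: [-1.0, -0.5, -0.2]
grip_width: 0.0007
grasp_force: 0.0
```

drive_tool(
  angular=[
    [0,0,0],
    [0,0,0],
    [0,0,0],
  ],
  delta_pos=[
    [0,0,0.1],
    [0,0,0.1],
    [0,0,0],
  ],
  gripper=[0,0,0],
)

```text
time_s: 12.9
tool_pos: [0.5376, 0.1531, 0.0828]
tool_rot: [180.0, 0.1, 76.1]
force: [-4.0, -1.6, 11.8]
grip_width: 0.0007
grasp_force: 5.5
```

Contact against the stop at 12 N, with the tip at 68.8 mm, the height of a flat leaf. I'll hold, lift, and go over the well behind the toggle.

```bash
python3 - <<'E'
from plan import *
p,r=pose(-.045,-.0575,.13,0); u=pose(0,.095,.13,0)
rows([u,(p,r)],[5,10])
E
```

```text
15 [[0,0,0],[0,0,0],[0,0,0],[0,0,0],[0,0,0],[0,0,0],[0,0,0],[0,0,0],[0,0,0],[0,0,0],[0,0,0],[0,0,0],[0,0,0],[0,0,0],[0,0,0]]
[[-0.01,-0.01,-1.22],[-0.01,-0.01,-1.22],[-0.01,-0.01,-1.22],[-0.01,-0.01,-1.22],[-0.01,-0.01,-1.22],[-1.52,-0.45,0],[-1.53,-0.45,0],[-1.52,-0.45,0],[-1.53,-0.45,0],[-1.52,-0.45,0],[-1.53,-0.45,0],[-1.52,-0.45,0],[-1.53,-0.45,0],[-1.52,-0.45,0],[-1.53,-0.45,0]]
```

drive_tool(
  angular=[
    [0,0,0],
    [0,0,0],
    [0,0,0],
    [0,0,0],
    [0,0,0],
    [0,0,0],
    [0,0,0],
    [0,0,0],
    [0,0,0],
    [0,0,0],
    [0,0,0],
    [0,0,0],
    [0,0,0],
    [0,0,0],
    [0,0,0],
    [0,0,0],
    [0,0,0],
  ],
  delta_pos=[
    [0,0,0],
    [0,0,-1.22],
    [0,0,-1.22],
    [0,0,-1.22],
    [0,0,-1.22],
    [0,0,-1.22],
    [-1.52,-0.45,0],
    [-1.53,-0.45,0],
    [-1.52,-0.45,0],
    [-1.53,-0.45,0],
    [-1.52,-0.45,0],
    [-1.53,-0.45,0],
    [-1.52,-0.45,0],
    [-1.53,-0.45,0],
    [-1.52,-0.45,0],
    [-1.53,-0.45,0],
    [0,0,0],
  ],
  gripper=[0,0,0,0,0,0,0,0,0,0,0,0,0,0,0,0,0],
)

```text
time_s: 14.6
tool_pos: [0.4566, 0.014, 0.1427]
tool_rot: [180.0, 0.1, 76.0]
force: [0.0, 0.6, 0.0]
grip_width: 0.0005
grasp_force: 0.0
```

```bash
python3 - <<'E'
from plan import *
inbox()
P={c:eyes.read_camera(c) for c in("scene","top")}
a=P["scene"]["pixels"][110:270,180:340];b=P["top"]["pixels"][130:290,190:350]
o=np.hstack([cv2.resize(x,(400,400),interpolation=cv2.INTER_CUBIC) for x in(a,b)])
cv2.imwrite('pics/tog.png',o[:,:,::-1])
for c in P:
    for d in models.search_frame(P[c],"toggle_tip")[:2]: print(c,d["p"],np.round(1e3*Rb.inv().apply(atz(P[c],d["centre"],.042)[0]-O),1))
rows([pose(-.045,-.0575,.032,0)],[10])
E
```

```text
t 14.6 tip box mm [-45.3 -59.  128.7] dir [ 0.    -0.003 -1.   ] F [0.  0.6 0. ] q [ 32.   0. -37. 115.   0.  65. -19.]
scene 0.57 [ 14.2 -43.3  42. ]
scene 0.46 [-18.5  57.4  42. ]
top 0.34 [-45.4 190.1  42. ]
10 [[0,0,0],[0,0,0],[0,0,0],[0,0,0],[0,0,0],[0,0,0],[0,0,0],[0,0,0],[0,0,0],[0,0,0]]
[[-0.02,0,0.97],[-0.02,0,0.97],[-0.02,0,0.97],[-0.02,0,0.97],[-0.02,0,0.97],[-0.02,0,0.97],[-0.02,0,0.97],[-0.02,0,0.97],[-0.02,0,0.97],[-0.02,0,0.97]]
```

View pics/tog.png

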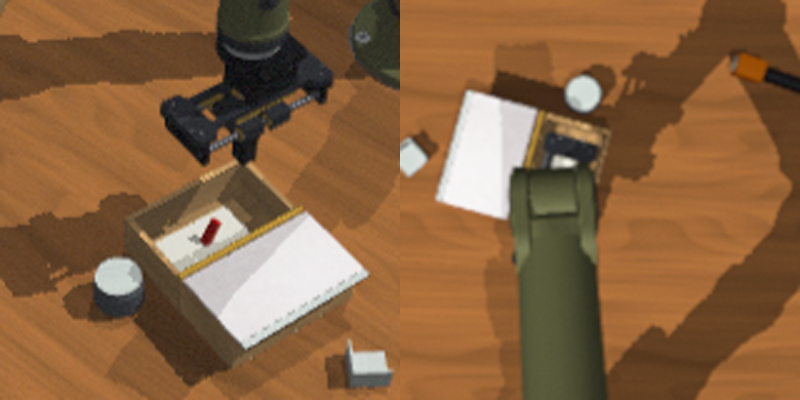

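The leaf lies flat, white side up, reaching (368,275)–(243,345). The red toggle at (210,232) leans towards the robot. A quick check of its expected projection, then I descend.

```bash
python3 - <<'E'
from plan import *
p=eyes.read_camera("scene")
print((proj(p,O+Rb.apply([[-.007,-.0575,.0436],[.01,-.0575,.012],[.0,-.0575,.03],[-.045,-.0575,.13]]))-[180,110])*2.5)
E
```

```text
[[215.36409657 219.07138702]
 [203.53363992 241.89271677]
 [210.44696523 228.84362802]
 [243.44708169 156.89395464]]
```

drive_tool(
  angular=[
    [0,0,0],
    [0,0,0],
    [0,0,0],
    [0,0,0],
    [0,0,0],
    [0,0,0],
  ],
  delta_pos=[
    [0,0,0.97],
    [0,0,0.97],
    [0,0,0.97],
    [0,0,0.97],
    [0,0,0.97],
    [0,0,0],
  ],
  gripper=[0,0,0,0,0,0],
)

```text
time_s: 15.45
tool_pos: [0.4559, 0.0158, 0.092]
tool_rot: [-179.8, 0.1, 76.1]
force: [-0.8, -1.0, 0.5]
grip_width: 0.0007
grasp_force: 0.0
```

drive_tool(
  angular=[
    [0,0,0],
    [0,0,0],
    [0,0,0],
    [0,0,0],
    [0,0,0],
    [0,0,0],
    [0,0,0],
    [0,0,0],
    [0,0,0],
    [0,0,0],
    [0,0,0],
    [0,0,0],
    [0,0,0],
    [0,0,0],
    [0,0,0],
  ],
  delta_pos=[
    [0,0,0.92],
    [0,0,0.92],
    [0,0,0.92],
    [0,0,0.92],
    [0,0,0.92],
    [0,0,0],
    [0,0.5,0],
    [0,0.5,0],
    [0,0.5,0],
    [0,0.5,0],
    [0,0.5,0],
    [0,0.5,0],
    [0,0.5,0],
    [0,0.5,0],
    [0,0,0],
  ],
  gripper=[0,0,0,0,0,0,0,0,0,0,0,0,0,0,0],
)

```text
time_s: 16.95
tool_pos: [0.497, 0.006, 0.0478]
tool_rot: [179.9, 0.0, 76.1]
force: [0.7, -0.3, -0.4]
grip_width: 0.0004
grasp_force: 0.0
```

```bash
python3 -c "
from plan import *
inbox()"
```

```text
t 16.95 tip box mm [ -4.1 -57.2  33.8] dir [ 0.001 -0.001 -1.   ] F [ 0.7 -0.3 -0.4] q [ 29.  14. -36. 115.  10.  54. -26.]
```

drive_tool(
  angular=[
    [0,0,0],
    [0,0,0],
    [0,0,0],
    [0,0,0],
    [0,0,0],
  ],
  delta_pos=[
    [0,0.2,0],
    [0,0.2,0],
    [0,0.1,0],
    [0,0.1,0],
    [0,0,0],
  ],
  gripper=[0,0,0,0,0],
)

```text
time_s: 17.45
tool_pos: [0.502, 0.0047, 0.0478]
tool_rot: [180.0, 0.1, 76.1]
force: [-0.6, 0.2, 1.6]
grip_width: 0.0004
grasp_force: 0.7
```

drive_tool(
  angular=[
    [0,0,0],
    [0,0,0],
    [0,0,0],
  ],
  delta_pos=[
    [0,0.1,0],
    [0,0.1,0],
    [0,0,0],
  ],
  gripper=[0,0,0],
)

```text
time_s: 17.75
tool_pos: [0.504, 0.0042, 0.0478]
tool_rot: [180.0, 0.1, 76.1]
force: [-0.8, 1.3, 1.9]
grip_width: -0.0001
grasp_force: 0.7
```

drive_tool(
  angular=[
    [0,0,0],
    [0,0,0],
    [0,0,0],
  ],
  delta_pos=[
    [0,0.1,0],
    [0,0.1,0],
    [0,0,0],
  ],
  gripper=[0,0,0],
)

```text
time_s: 18.05
tool_pos: [0.5057, 0.0038, 0.0476]
tool_rot: [-180.0, 0.1, 76.1]
force: [-0.8, 0.3, 0.1]
grip_width: 0.0004
grasp_force: 0.7
```

drive_tool(
  angular=[
    [0,0,0],
    [0,0,0],
    [0,0,0],
    [0,0,0],
  ],
  delta_pos=[
    [0,0.1,0],
    [0,0.1,0],
    [0,0.1,0],
    [0,0,0],
  ],
  gripper=[0,0,0,0],
)

```text
time_s: 18.45
tool_pos: [0.5086, 0.0029, 0.0476]
tool_rot: [-180.0, 0.1, 76.1]
force: [-1.2, 0.5, 0.2]
grip_width: 0.0008
grasp_force: 0.6
```

drive_tool(
  angular=[
    [0,0,0],
    [0,0,0],
    [0,0,0],
    [0,0,0],
  ],
  delta_pos=[
    [0,0.1,0],
    [0,0.1,0],
    [0,0.1,0],
    [0,0,0],
  ],
  gripper=[0,0,0,0],
)

```text
time_s: 18.85
tool_pos: [0.5095, 0.0028, 0.0475]
tool_rot: [-179.7, 0.1, 76.1]
force: [-6.7, 1.7, 3.9]
grip_width: 0.0004
grasp_force: 4.3
```

The toggle is against its stop, with 7 N of resistance. I'll hold, back off, lift, and look.

drive_tool(
  angular=[
    [0,0,0],
    [0,0,0],
    [0,0,0],
    [0,0,0],
    [0,0,0],
    [0,0,0],
    [0,0,0],
    [0,0,0],
    [0,0,0],
    [0,0,0],
    [0,0,0],
    [0,0,0],
    [0,0,0],
    [0,0,0],
    [0,0,0],
    [0,0,0],
    [0,0,0],
    [0,0,0],
  ],
  delta_pos=[
    [0,0,0],
    [0,0,0],
    [0,-0.5,0],
    [0,-1,0],
    [0,-1,0],
    [0,0,-1.5],
    [0,0,-1.5],
    [0,0,-2],
    [0,0,-3],
    [0,0,-3],
    [0,0,-3],
    [-4,0,0],
    [-4,0,0],
    [-4,0,0],
    [-4,0,0],
    [-4,0,0],
    [-3,0,0],
    [0,0,0],
  ],
  gripper=[0,0,0,0,0,0,0,0,0,0,0,0,0,0,0,0,0,0],
)

```text
time_s: 20.65
tool_pos: [0.4301, -0.2195, 0.188]
tool_rot: [180.0, 0.2, 75.7]
force: [0.5, -0.2, -0.4]
grip_width: 0.0005
grasp_force: 0.0
```

```bash
python3 - <<'E'
from plan import *
inbox()
P={c:eyes.read_camera(c) for c in("scene","top")}
a=P["scene"]["pixels"][110:270,180:340];b=P["top"]["pixels"][130:290,190:350]
o=np.hstack([cv2.resize(x,(400,400),interpolation=cv2.INTER_CUBIC) for x in(a,b)])
cv2.imwrite('pics/end.png',o[:,:,::-1])
q=O+Rb.apply([[.01+.036*np.sin(s),-.0575,.012+.036*np.cos(s)] for s in(.25,.5)])
print((proj(P["scene"],q)-[180,110])*2.5); print((proj(P["top"],q)-[190,130])*2.5)
E
```

```text
t 20.65 tip box mm [ -15.6 -292.2  174. ] dir [ 0.001 -0.003 -1.   ] F [ 0.5 -0.2 -0.4] q [ 47.   1. -23. 109.   0.  70.   9.]
[[198.20448283 226.75684813]
 [192.55580236 231.58984387]]
[[164.58388753 163.90861051]
 [165.91736063 158.98429727]]
```

View pics/end.png

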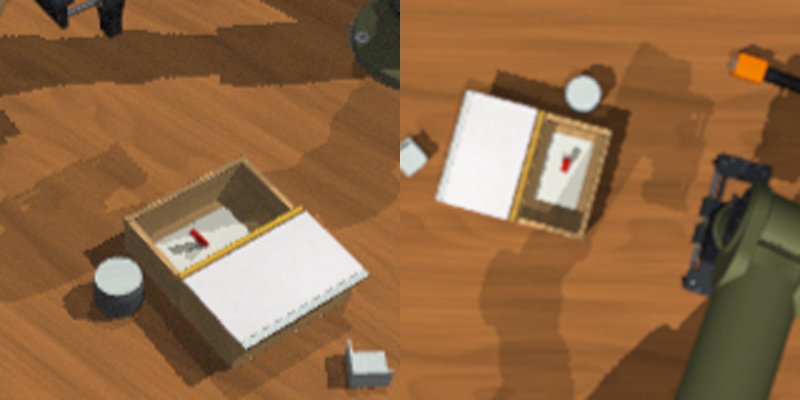

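The toggle tip is at (193,231), the position expected for fully on. The leaf is flat, the tin and clip haven't moved, and the arm is clear.

```bash
python3 -c "
from h import *
print(env.sign_off())"
```

```text
the job is handed in; nothing more can be done
None
```

The leaf lies flat on the cork side and the red toggle is pushed over to on; the arm finished clear of everything, the nearby tin and clip look unmoved in the last pictures, and the job was handed in at about 21 s (no verdict came back).

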